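Square into the padded corner of a milling fixture

TASK

Hang the saddle pad over the middle of the fixture's fence bar so that it sits fully down astride the bar, and let go of it. Then take the steel square by its handle and, keeping it flat on the bed, push it into the corner until its short leg bears on the pad and its long leg bears on the end stop, square to both. Finish while still gripping the square and pressing it firmly against both faces; do not let go, and leave the other things on the bench where they are.

Things in the scene. Friction and masses are not known exactly. Their poses are not given: they have to be found in the camera images.
- fixture: Fixture fixed to the bench: dark steel slotted bed, 220 x 220, top 30 above the bench. Origin: centre of the bed's underside; z up, x across the bed towards the fence bar, y along the bar towards the end stop. All in mm. The faces of bed, bar, stop, square and pad are smooth and oiled and slide easily on one another.
- bar_top (a point): Middle of the fence bar's top, at fixture x 69, y 20, z 80 mm; axes as the fixture's. The bar is a steel bar lying along y on the bed: 18 thick (x), 120 long (y), top 50 above the bed, 80 above the bench.
- corner (a point): Inside corner on the bed's top (fixture x 56, y 75, z 30 mm), axes as the fixture's: where the front (-x) face of the hung pad, its 4 mm leg pressed on the bar, meets the end stop's face. The square's outer corner belongs here.
- end_stop: End stop: low steel block fixed on the bed, 135 (x) x 25 (y) x 30 (z) mm, axes as the fixture's. Origin: centre of its underside, on the bed (fixture x -27.5, y 87.5, z 30). Its -y face, at fixture y 75, is the one the square bears on.
- pad_grip (a point): Grip tab centre of the loose saddle pad, grey plastic, about 0.11 kg: an inverted U standing on two legs. 70 mm long (its y), 34 wide (x), legs 4 thick, 40 tall, clear gap 26, web 5 thick on top; tab on the web 14 thick (x), 40 long (y), 36 tall. Point is 63 above the legs' feet, 18 above the web. Hung, it is 23 above the bar's top, tab along the bar. Either way round.
- square_grip (a point): Handle of the loose steel square, about 0.5 kg, lying flat: an L, a diagonal brace, an upright handle on the brace. Point: on the handle's axis, 40 mm above the flat underside. Handle 40 long (square's x), 16 thick (y), top 60 above the underside; brace below it 8 thick. In the corner, the square's axes point as the fixture's and this point is 40 above the bed.
- square_corner (a point): Outer corner of the L at its underside, at x +54, y +52 mm from the handle's axis; axes as the handle's. Short leg: 26 wide, 34 tall, outer face at x +54, 110 long from here towards -y: bears on the pad. Long leg: 30 wide, 8 tall, outer edge at y +52, 121 long from here towards -x: bears on the end stop.
- screwdriver: Bystander, not to be moved: screwdriver, 170 long (mm). Origin: on its underside.
- wrench: Bystander, not to be moved: flat spanner, 150 long (mm). Origin: on its underside.
- step_block: Bystander, not to be moved: stepped clamping block, 56 x 25 x 48 (mm). Origin: on its underside.
- collet_nut: Bystander, not to be moved: turned steel collet nut, 42 across, 34 tall, standing on the bed (mm). Origin: on its underside.
- offcut: Bystander, not to be moved: aluminium offcut, 70 x 45 x 22 (mm). Origin: on its underside.
- jar: Bystander, not to be moved: clear jar with a metal cap, 60 across, 75 tall (mm). Origin: on its underside.
- brush: Bystander, not to be moved: bench brush, 160 long (mm). Origin: on its underside.
There are look-alikes about, which are no part of the job. Of the things shaped like the part that bears square_grip, the bare steel one is meant. What is shaped like the part that bears pad_grip but orange is not meant.

How it is judged:
By the outcome, as a careful person would: the job done as asked, in the order asked, and still so for the second after the job is handed in, while the arm keeps its last pose, push and grip.
It also fails if it takes over 64 s, if anything falls off the work surface, if the arm or the gripper's body presses on something with over 40 N, if the wrist force passes 120 N, or if a joint passes its speed limit or range.

ROBOT

A 6-joint arm with a two-finger parallel gripper is mounted at the origin on the work surface. World frame = base frame: x ahead of the robot, y to its left, z up, the work surface at z = 0. Lengths are in m, angles in rad, forces in N, time in s.
With the tool pointing down it reaches from about 0.325 to 0.775 m from the base axis. Payload 5.5 kg.
Tool frame: the origin (TCP) lies midway between the tips of the shut fingers; the grasp point (between the pads) lies 19 mm behind it; z points along the fingers, y is the direction in which the jaws open and shut (so a half turn about z gives the same grasp; the last joint's range is limited). The gripper opens to 88 mm and grips with 3 to 60 N. Pads are 20 mm wide; open, the fingers measure 115 mm over their backs; the gripper's body (75 mm by 178 mm) begins 61 mm behind the grasp point.
Start: joints at [1.278, 0.091, 1.231, -0, 1.82, -0.057], TCP at [0.14, 0.583, 0.223] pointing down, gripper open.
Joint ranges: [-2.87, 2.87], [-0.86, 2.18], [0.17, 2.46], [-1.51, 4.65], [0.06, 2.69], [-2.65, 2.65]. Speed limits (rad/s): [2.57, 2.57, 3.01, 3.14, 3.14, 3.14].

INTERFACE

Orientations are given as a rotation vector (axis times angle).
In Python, from station import bot gives the robot as it stands. Calls block until the motion is done:
- bot.reach(position, orientation): joint-space move of the TCP to a pose.
- bot.move_linear(position, frame=None, v=0.15, threshold=None): straight line of the TCP; frame=None keeps the orientation; v is the mean speed in m/s. With threshold (N) it stops when the force on the tool has changed by that much, and returns True; else False.
- bot.move_joints(angles): joint-space move.
- bot.move_gripper(opening, grasp_force=None): finger opening in m; grasp_force is the grip in N (None keeps the last); returns when the fingers have stopped.
- bot.pause(seconds).
- bot.inverse_kinematics(position, orientation): joint angles nearest the present ones, or None.
- bot.snapshot(name): name is "scene" or "side" or "wrist"; returns the picture (384x512x3 uint8, blue, green, red); there is no depth.
- bot.camera_params(name): a dict with "vertical_fov" (degrees; the focal length in pixels is half the picture's height over the tangent of half this angle, whatever the lens; pixels are square), "cx", "cy" (the principal point, pixels), "cam_to_world" (4x4, takes a point from camera to world coordinates). Camera axes: x right, y up, looking along -z (the intrinsics and any distortion apply to the point x, -y, -z); pixel columns grow to the right and rows downward; lengths in m; the calibration is good to about 2 mm. The wrist camera is an equidistant fisheye: a pixel r from the principal point sees the ray r / f radians off the axis. A picture is of the moment at which its call begins: read the wrist's pose just before it. camera_params takes no time and is no camera call; for the wrist camera it gives the pose at the moment of the call.
A pose or a line that the arm cannot do raises bot.PlanningError and nothing moves.
- bot.finish_job(): hands the job in, once; it reports no verdict.
Readings, each from a call of its own:
- bot.read_t(): time.
- bot.read_q(): joint angles.
- bot.read_joint_vel(): joint speeds.
- bot.read_joint_efforts(): joint torques, N m.
- bot.read_tcp_pos(): TCP position.
- bot.read_tcp_rot(): TCP orientation.
- bot.read_force(): force on the tool from outside, world axes, zero at the start.
- bot.read_wrist_torque(): the same for the moment, N m.
- bot.read_gripper_width(): finger opening in m.
Only numpy, scipy, OpenCV 4.12 (cv2) and the standard library are available. Lean on these libraries where they do the work, as an engineer would, in place of code of your own. Each camera call takes 0.05 s, during which the arm holds its last target. There are 200 camera calls.

## Working session

There is one attempt and no reset: what is moved stays moved. The work goes in short steps, each a Python script; the robot and the scene stay as the last script left them, time stands still between calls to the robot, and variables do not carry over. Pictures are saved under pics/ and viewed, about 8 in all and at most 12, crops included, and the job is handed in when it is done.

```bash
ls; mkdir -p pics
python3 - <<'E'
from station import bot
import cv2, numpy as np, pickle
P={}
for n in ["scene","side","wrist"]:
    c=bot.camera_params(n); im=bot.snapshot(n); cv2.imwrite(f"pics/{n}0.png",im); P[n]=c
    print(n,c['vertical_fov'],c['cx'],c['cy'],{k:v for k,v in c.items() if k not in('vertical_fov','cx','cy','cam_to_world')}); print(np.round(c['cam_to_world'],3).tolist())
pickle.dump(P,open('cams0.pkl','wb'))
a=cv2.imread('pics/scene0.png');b=cv2.imread('pics/side0.png')
cv2.imwrite('pics/s0big.png',cv2.resize(a,(800,600),interpolation=cv2.INTER_CUBIC))
cv2.imwrite('pics/d0big.png',cv2.resize(b,(800,600),interpolation=cv2.INTER_CUBIC))
print(bot.read_t(), bot.read_tcp_rot())
E
```

```text
pics
scene 42.59112559308982 253.62963278287253 190.21811787029563 {}
[[-0.363, -0.519, 0.774, 1.659], [0.932, -0.207, 0.298, 0.443], [0.006, 0.829, 0.559, 0.909], [0.0, 0.0, 0.0, 1.0]]
side 57.533904205036166 258.77445563100315 194.76585051051717 {}
[[0.914, 0.314, -0.256, 0.254], [-0.405, 0.714, -0.572, -0.601], [0.003, 0.626, 0.779, 0.902], [0.0, 0.0, 0.0, 1.0]]
wrist 65.70646984690485 262.16114111498126 191.90090085374402 {}
[[0.233, -0.932, -0.276, 0.065], [0.973, 0.223, 0.068, 0.602], [-0.002, -0.285, 0.959, 0.385], [0.0, 0.0, 0.0, 1.0]]
0.15 [-3.69458795e-01 -3.11953543e+00  2.33083253e-03]
```

View pics/s0big.png

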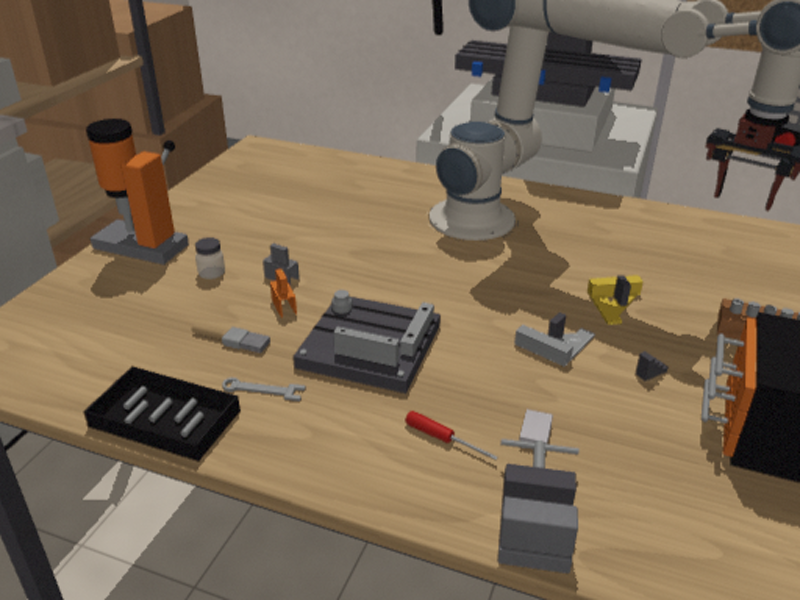

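View pics/d0big.png

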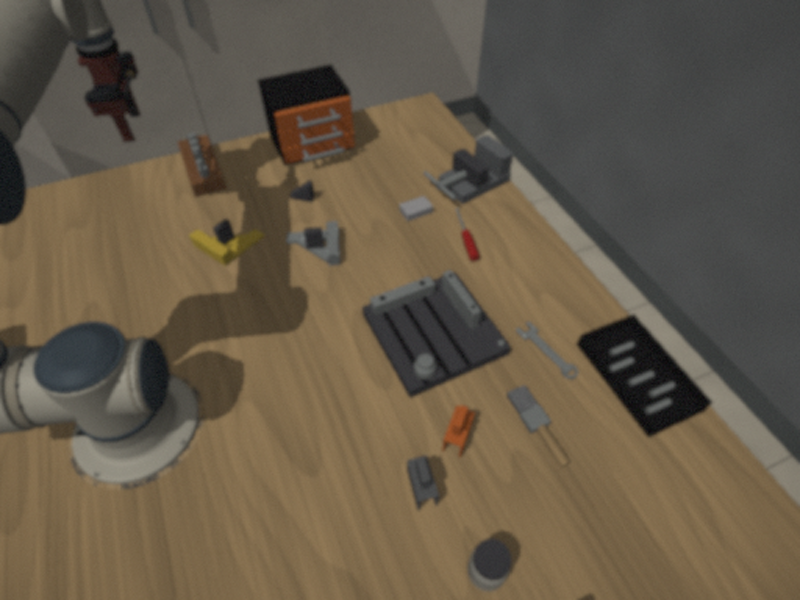

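The pictures show these candidates (800x600 scale):
- **Squares:** grey steel at scene (555,340) / side (318,242), and yellow at scene (615,295). I want the bare steel one.
- **Pads:** grey at scene (281,265) / side (424,482), and orange at scene (284,292). I want the grey one.
- **Fixture:** at scene (368,340) / side (436,333), with the collet nut on its bed at side (426,365).

Next I'll get rough positions, then look from close up with the wrist camera.

```bash
cat > h.py <<'E'
import numpy as np, cv2, pickle
from scipy.spatial.transform import Rotation as R
def ray(c,u,v,fish=False):
    f=192/np.tan(np.radians(c['vertical_fov']/2)); x=u-c['cx']; y=v-c['cy']
    if fish:
        r=np.hypot(x,y)+1e-9; t=r/f; d=np.array([np.sin(t)*x/r,-np.sin(t)*y/r,-np.cos(t)])
    else: d=np.array([x/f,-y/f,-1])
    T=c['cam_to_world']; return T[:3,3], T[:3,:3]@(d/np.linalg.norm(d))
def plane(c,u,v,z,fish=False):
    o,d=ray(c,u,v,fish); return o+d*(z-o[2])/d[2]
def tri(*rays):
    A=np.zeros((3,3));b=np.zeros(3)
    for o,d in rays:
        M=np.eye(3)-np.outer(d,d);A+=M;b+=M@o
    p=np.linalg.solve(A,b); return p,[np.linalg.norm(np.cross(p-o,d)) for o,d in rays]
def proj(c,p,fish=False):
    T=c['cam_to_world'];q=T[:3,:3].T@(np.asarray(p)-T[:3,3]); x,y,z=q[0],-q[1],-q[2]
    f=192/np.tan(np.radians(c['vertical_fov']/2)); r=np.hypot(x,y)
    s=f*np.arctan2(r,z)/(r+1e-12) if fish else f/z
    return np.array([c['cx']+s*x,c['cy']+s*y])
def down(yaw):
    # tool z down; tool y (jaw direction) at world angle yaw
    y=np.array([np.cos(yaw),np.sin(yaw),0]);z=np.array([0,0,-1.]);x=np.cross(y,z)
    return R.from_matrix(np.c_[x,y,z]).as_rotvec()
E
python3 - <<'E'
from h import *
from station import bot
P=pickle.load(open('cams0.pkl','rb')); k=1/1.5625
S,D=P['scene'],P['side']
for n,s,d in [("padtab",(281,250),(423,466)),("sqhandle",(557,320),(314,236)),("nut",(342,295),(426,360)),("orange",(281,265),(463,415))]:
    p,e=tri(ray(S,s[0]*k,s[1]*k),ray(D,d[0]*k,d[1]*k)); print(n,p.round(3),np.round(e,3))
for d in [(363,313),(453,272),(510,350),(412,394)]: print('bed',plane(D,d[0]*k,d[1]*k,.03).round(3))
for d in [(340,258),(288,238),(338,224)]: print('sq L',plane(D,d[0]*k,d[1]*k,.02).round(3))
T=np.array(P['wrist']['cam_to_world']); W=np.eye(4);W[:3,:3]=R.from_rotvec(bot.read_tcp_rot()).as_matrix();W[:3,3]=bot.read_tcp_pos()
print('cam in tcp',(np.linalg.inv(W)@T).round(3).tolist())
E
```

```text
padtab [ 0.421 -0.301  0.07 ] [0.001 0.001]
sqhandle [0.428 0.295 0.045] [0.005 0.005]
nut [ 0.514 -0.116  0.058] [0.002 0.002]
orange [ 0.511 -0.254  0.093] [0.005 0.005]
bed [0.455 0.052 0.03 ]
bed [0.673 0.078 0.03 ]
bed [ 0.681 -0.146  0.03 ]
bed [ 0.469 -0.157  0.03 ]
sq L [0.467 0.224 0.02 ]
sq L [0.379 0.332 0.02 ]
sq L [0.5  0.33 0.02]
cam in tcp [[0.001, 0.959, 0.285, 0.078], [1.0, -0.001, 0.0, 0.001], [0.0, 0.285, -0.959, -0.163], [0.0, 0.0, 0.0, 1.0]]
```

Run:
```python
from h import *
from station import bot
P={}
for n,(x,y,z,yaw) in dict(sq=(.43,.27,.22,.55),fix=(.57,-.04,.25,0),pad=(.44,-.29,.22,-.6)).items():
    bot.reach([x,y,z],down(yaw)); bot.pause(.2)
    c=bot.camera_params('wrist'); im=bot.snapshot('wrist'); P[n]=c; cv2.imwrite(f'pics/w_{n}.png',im)
    print(n,bot.read_t(),bot.read_q()[5])
pickle.dump(P,open('cams1.pkl','wb'))
a=[cv2.imread(f'pics/w_{n}.png') for n in P]
cv2.imwrite('pics/w_a.png',cv2.resize(a[0],(800,600),interpolation=cv2.INTER_CUBIC))
cv2.imwrite('pics/w_b.png',cv2.resize(a[1],(800,600),interpolation=cv2.INTER_CUBIC))
cv2.imwrite('pics/w_c.png',cv2.resize(a[2],(800,600),interpolation=cv2.INTER_CUBIC))
```

```text
sq 1.975 -0.056307408273744454
fix 3.5167 -0.1295429811060941
pad 4.8583 -0.04733663430372143
```

View pics/w_a.png

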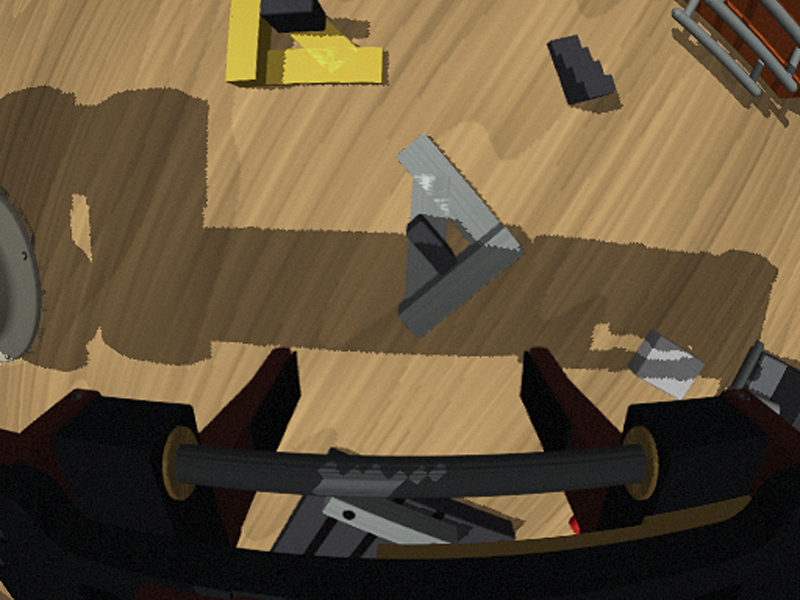

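View pics/w_b.png

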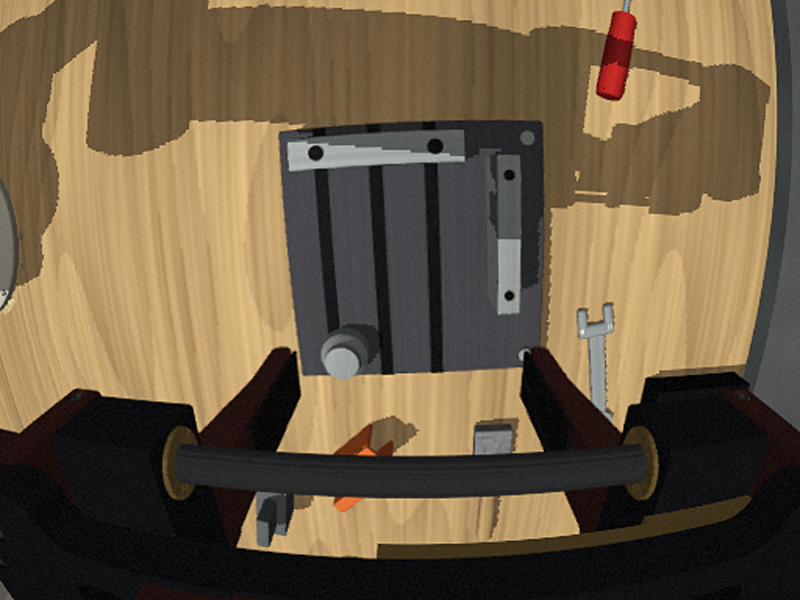

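View pics/w_c.png

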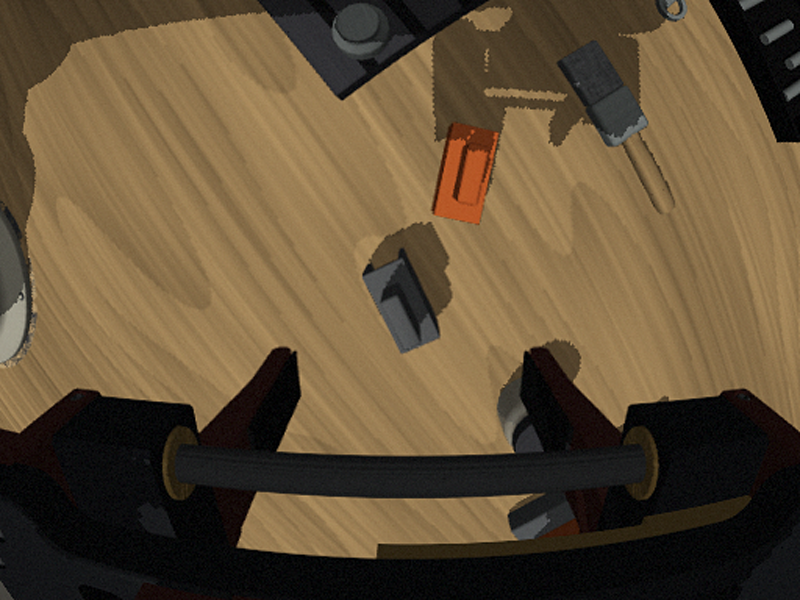

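The wrist views (800x600 scale) show:
- **Grey pad:** (400,300), with the orange one apart at (466,175).
- **Steel square:** outer corner about (520,247), handle (430,245). The yellow one is at (300,50).
- **Fixture:** bed corners about (280,131), (543,122), (547,367) and (303,375). The bar is on the right, the end stop at the top and the nut at (345,355).

Now one enlarged crop to confirm both parts and pick their points.

Run:
```python
from h import *
p=cv2.imread('pics/w_pad.png')[145:241,220:300]; s=cv2.imread('pics/w_sq.png')[80:224,245:341]
a=cv2.resize(p,(400,480),interpolation=cv2.INTER_CUBIC); b=cv2.resize(s,(400,600),interpolation=cv2.INTER_CUBIC)
b=cv2.resize(s,None,fx=400/96,fy=400/96,interpolation=cv2.INTER_CUBIC)
o=np.zeros((600,800,3),np.uint8);o[:480,:400]=a;o[:b.shape[0],400:]=b;o=cv2.convertScaleAbs(o,alpha=1.5)
cv2.imwrite('pics/crop1.png',o)
P=pickle.load(open('cams1.pkl','rb'));k=.64
F=P['fix']
print('bed',[plane(F,u*k,v*k,.03,True)[:2].round(4).tolist() for u,v in[(280,131),(543,122),(547,367),(303,375)]])
```

```text
bed [[0.4624, 0.072], [0.6808, 0.0805], [0.6991, -0.139], [0.4715, -0.1472]]
```

View pics/crop1.png

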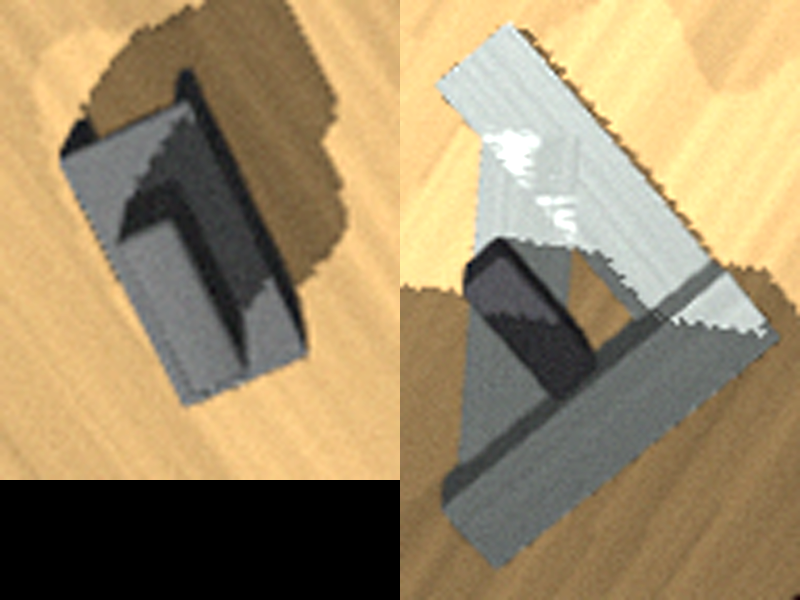

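Run:
```python
from h import *
P=pickle.load(open('cams1.pkl','rb'));k=.64
F=P['fix'];c0=np.array([.5765,-.0334]);yw=.040
Rm=lambda a:np.array([[np.cos(a),-np.sin(a)],[np.sin(a),np.cos(a)]])
for n,z,L in [('bartop',.08,[(498,154),(520,154),(520,313),(499,315)]),('stoptop',.06,[(287,143),(464,129),(465,158),(290,170)])]:
    print(n,[((plane(F,(u+.5)*k-.5,(v+.5)*k-.5,z,True)[:2]-c0)@Rm(yw)*1000).round(1).tolist() for u,v in L])
def fit(model,w):
    m=np.array(model,float);w=np.array(w);mc=m.mean(0);wc=w.mean(0);H=(m-mc).T@(w-wc)
    a=np.arctan2(H[0,1]-H[1,0],H[0,0]+H[1,1]); t=wc-Rm(a)@mc
    return a,t,(w-(m@Rm(a).T+t))*1000
c=P['pad'];cp=[(62,160),(188,103),(306,350),(185,405)]
w=[plane(c,220+(u+.5)/5-.5,145+(v+.5)/5-.5,.045,True)[:2] for u,v in cp]
# order: long side from (188,103)->(306,350); model y along
a,t,r=fit([(-.017,-.035),(.017,-.035),(.017,.035),(-.017,.035)],w)
if True:
    a2,t2,r2=fit([(.017,.035),(-.017,.035),(-.017,-.035),(.017,-.035)][::1],w)
print('pad',a,t,r.round(1).tolist(),'alt',a2,t2,abs(r2).max())
c=P['sq'];s=400/96
pt=lambda u,v,z:plane(c,245+(u-400+.5)/s-.5,80+(v+.5)/s-.5,z,True)[:2]
w=[pt(780,338,.034),pt(500,570,.034),pt(443,508,.034),pt(510,25,.008),pt(438,85,.008)]
m=[(.054,.052),(.054,-.058),(.028,-.058),(-.067,.052),(-.067,.022)]
a,t,r=fit(m,w);print('sq',a,t,r.round(1).tolist())
print('handle top ctr ray z.06',pt(531,320,.06))
```

```text
bartop [[59.8, 81.1], [76.1, 81.2], [77.2, -38.8], [60.6, -39.8]]
stoptop [[-96.5, 97.3], [38.1, 100.8], [38.2, 78.6], [-95.4, 76.1]]
pad 2.9751732364534096 [ 0.42052505 -0.30791851] [[-33.1, 4.5], [32.6, -6.6], [33.4, -4.1], [-32.8, 6.1]] alt -0.16641941713638372 [ 0.42052505 -0.30791851] 33.3510617607824
sq -0.3021148326561035 [0.43288069 0.2973004 ] [[-1.0, -0.6], [0.1, 0.6], [-0.0, 0.7], [0.3, -1.3], [0.6, 0.6]]
handle top ctr ray z.06 [0.43101009 0.29886226]
```

```bash
cat >> h.py <<'E'
Rm=lambda a:np.array([[np.cos(a),-np.sin(a)],[np.sin(a),np.cos(a)]])
def fit(model,w):
    m=np.array(model,float);w=np.array(w);mc=m.mean(0);wc=w.mean(0);H=(m-mc).T@(w-wc)
    a=np.arctan2(H[0,1]-H[1,0],H[0,0]+H[1,1]); t=wc-Rm(a)@mc
    return a,t,(w-(m@Rm(a).T+t))*1000
E
python3 - <<'E'
from h import *
from station import bot
c=pickle.load(open('cams1.pkl','rb'))['pad'];cp=[(62,160),(188,103),(306,350),(185,405)]
w=[plane(c,220+(u+.5)/5-.5,145+(v+.5)/5-.5,.045,True)[:2] for u,v in cp]
a,t,r=fit([(-.017,.035),(.017,.035),(.017,-.035),(-.017,-.035)],w)
print('pad',a,t,r.round(1).tolist())
assert abs(r).max()<4
a=(a+.6+np.pi/2)%np.pi-np.pi/2-.6
bot.move_gripper(.045)
bot.reach([*t,.13],down(a)); bot.move_linear([*t,.095],v=.15)
hit=bot.move_linear([*t,.048],v=.08,threshold=8)
bot.move_gripper(0,30); print(hit,bot.read_tcp_pos(),'w',bot.read_gripper_width(),bot.read_force())
bot.move_linear([*t,.17],v=.15); print('w',bot.read_gripper_width(),bot.read_force(),bot.read_t(),'yaw',a)
im=bot.snapshot('wrist');cv2.imwrite('pics/w2.png',im)
E
```

```text
pad -0.16174676345946232 [ 0.42052505 -0.30791851] [[0.6, -1.0], [-0.8, -1.0], [-0.4, 1.5], [0.6, 0.6]]
False [ 0.42054445 -0.30799137  0.04819461] w 0.01377829166873563 [-0.31692164  0.21252032  0.87526771]
w 0.01335580739862998 [-0.02099355 -0.30262477 -1.43593037] 8.8833 yaw -0.16174676345946215
```

```bash
cat >> h.py <<'E'
c0=np.array([.5765,-.0334]);yw=.040
fx=lambda x,y:c0+Rm(yw)@np.array([x,y])/1000
E
python3 - <<'E'
from h import *
from station import bot
t=fx(68.7,20)
bot.reach([*t,.19],down(yw)); bot.move_linear([*t,.140],v=.12); bot.pause(.2)
print(bot.read_tcp_pos(),bot.read_force())
hit=bot.move_linear([*t,.084],v=.05,threshold=6)
print(hit,bot.read_tcp_pos()-[*t,0],bot.read_force(),bot.read_t())
cv2.imwrite('pics/w3.png',bot.snapshot('wrist'));s=bot.snapshot('scene');cv2.imwrite('pics/s3.png',s);d=bot.snapshot('side');cv2.imwrite('pics/d3.png',d)
p=proj(bot.camera_params('scene'),[*t,.08]).astype(int);q=proj(bot.camera_params('side'),[*t,.08]).astype(int);print(p,q)
cr=lambda i,p:cv2.resize(i[p[1]-55:p[1]+45,p[0]-50:p[0]+50],(400,400),interpolation=cv2.INTER_CUBIC)
cv2.imwrite('pics/crop3.png',np.hstack([cr(s,p),cr(d,q)]))
E
```

```text
[ 0.6449146  -0.01078939  0.14149941] [ 0.43892338 -0.8711687  -1.04078664]
True [-3.24925132e-04  3.18942384e-05  8.80216482e-02] [0.59219839 0.34741746 3.5881216 ] 12.0333
[232 214] [295 185]
```

View pics/crop3.png

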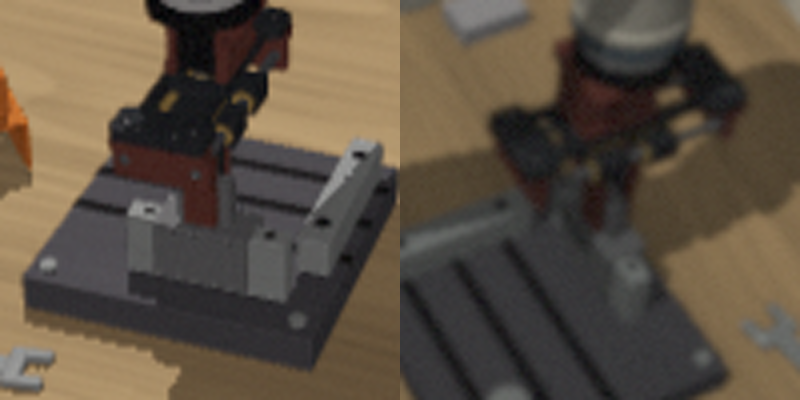

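Contact came at TCP z 0.088, which is exactly the seated height, and both views show the pad astride the bar. Next I'll release it, look from above, refine the fixture yaw and fetch the square.

Run:
```python
from h import *
from station import bot
t=fx(68.7,20)
bot.move_gripper(.045); bot.move_linear([*t,.16],v=.15); 
bot.reach([*fx(0,-15),.25],down(yw)); bot.pause(.2)
c=bot.camera_params('wrist'); im=bot.snapshot('wrist'); cv2.imwrite('pics/w4.png',im); pickle.dump(c,open('c4.pkl','wb'))
print(bot.read_t())
cv2.imwrite('pics/w4c.png',cv2.convertScaleAbs(cv2.resize(im[60:260,140:407],(800,600),interpolation=cv2.INTER_CUBIC),alpha=1.4))
# bed edges by gradient
for c,im,tag in [(pickle.load(open('cams1.pkl','rb'))['fix'],cv2.imread('pics/w_fix.png'),'old'),(c,im,'new')]:
    g=cv2.GaussianBlur(im,(3,3),0).astype(float)[:,:,2]
    for nm,ax,z,ends in [('left',0,.03,((-110,55),(-110,-95))),('bottom',1,.03,((-25,-110),(85,-110)))]:
        a,b=[proj(c,[*fx(*e),z],True) for e in ends]; W=[]
        for s in np.linspace(0,1,60):
            p=a+(b-a)*s; 
            o=np.arange(-8,8.01,.25); q=np.array([p+([d,0] if ax==0 else [0,d]) for d in o],np.float32)
            v=cv2.remap(g.astype(np.float32),q[None,:,0],q[None,:,1],cv2.INTER_LINEAR)[0]
            gr=np.abs(np.gradient(v)); i=gr.argmax()
            W.append(plane(c,*q[i],z,True)[:2])
        W=(np.array(W)-c0)@Rm(yw)*1000; k=1-ax
        for _ in range(4):
            f=np.polyfit(W[:,k],W[:,ax],1); r=W[:,ax]-np.polyval(f,W[:,k]); W=W[abs(r)<max(1.,1.5*np.std(r))]
        print(tag,nm,'slope',f[0].round(4),'offset',np.polyval(f,0).round(2),len(W),r.std().round(2))
```

```text
14.2833
old left slope -0.007 offset -111.34 53 0.42
old bottom slope 0.0081 offset -108.97 55 0.46
new left slope -0.0069 offset -111.36 59 0.44
new bottom slope 0.0069 offset -108.88 47 0.3
```

View pics/w4c.png

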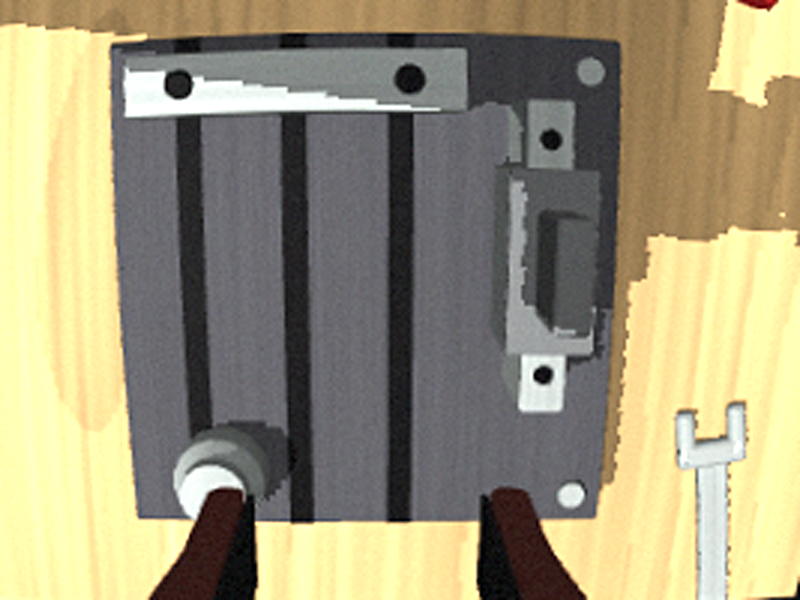

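The pad sits astride the middle of the bar, at crop (550,265), and is released. The edge fits from two poses agree on fixture yaw of about 0.047 with a 1 mm shift, so I'll adopt that and take the square.

```bash
cat >> h.py <<'E'
c0=np.array([.57545,-.03244]);yw=.047
E
python3 - <<'E'
from h import *
from station import bot
a=-.3021;t=np.array([.4327,.2975])
o=down(a+np.pi/2)
bot.reach([*t,.13],o); bot.move_linear([*t,.075],v=.15)
hit=bot.move_linear([*t,.022],v=.08,threshold=8)
bot.move_gripper(0,55); print(hit,bot.read_tcp_pos(),'w',bot.read_gripper_width(),bot.read_force(),bot.read_q()[5])
f0=bot.read_force()
bot.move_linear([*t,.165],v=.15); bot.pause(.2); print('w',bot.read_gripper_width(),bot.read_force()-f0,bot.read_wrist_torque(),bot.read_t())
bot.reach([*fx(-13,8),.165],down(yw+np.pi/2)); bot.pause(.2)
print(bot.read_q(),bot.read_force(),bot.read_t())
cv2.imwrite('pics/w5.png',bot.snapshot('wrist'));s=bot.snapshot('scene');d=bot.snapshot('side')
cv2.imwrite('pics/s5.png',s);cv2.imwrite('pics/d5.png',d)
T=fx(0,10)
p=proj(bot.camera_params('scene'),[*T,.14]).astype(int);q=proj(bot.camera_params('side'),[*T,.14]).astype(int)
cr=lambda i,p:cv2.resize(i[p[1]-65:p[1]+65,p[0]-65:p[0]+65],(400,400),interpolation=cv2.INTER_CUBIC)
cv2.imwrite('pics/crop5.png',np.hstack([cr(s,p),cr(d,q)]))
E
```

```text
False [0.43279369 0.29738929 0.02225995] w 0.015386914169247177 [ 0.04821015 -1.65222509  2.34828604] -0.7312181017702691
w 0.015484459048566167 [-0.50321677  0.81766868 -7.31053529] [0.02785637 0.07366627 0.02940788] 18.9333
[-1.03126677e-01 -1.37832327e-02  1.43985071e+00  2.35131641e-04
  1.71539771e+00 -1.72250015e+00] [ 0.61424763 -0.3848992  -4.4791116 ] 20.4417
```

View pics/crop5.png

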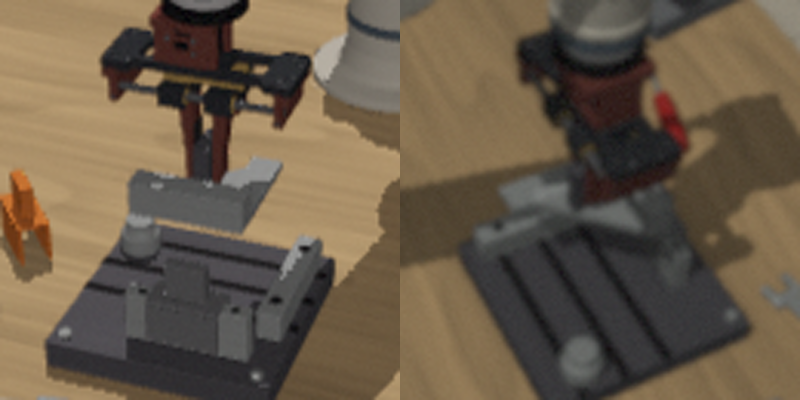

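Run:
```python
from h import *
from station import bot
loc=lambda:((bot.read_tcp_pos()[:2]-c0)@Rm(yw)*1000).round(2)
def frc():
    bot.pause(.15); f=bot.read_force(); m=bot.read_wrist_torque(); return (np.r_[f[:2]@Rm(yw),f[2]].round(1),m.round(2))
t=fx(-13,8)
bot.move_linear([*t,.066],v=.15); print('free',frc())
hit=bot.move_linear([*t,.046],v=.03,threshold=5); z=bot.read_tcp_pos()[2]; print('bed',hit,z,frc())
bot.move_linear([*t,z],v=.03);print('hold',frc(),bot.read_t())
h=bot.move_linear([*fx(-13,28),z],v=.03,threshold=8); l=loc(); print('y',h,l,frc(),bot.read_t())
if h:
    h=bot.move_linear([*fx(10,l[1]),z],v=.03,threshold=8); print('x',h,loc(),bot.read_tcp_pos()[2],frc(),bot.read_gripper_width(),bot.read_t())
```

```text
free (array([-0.1,  1. , -5. ]), array([-0.05,  0.04,  0.  ]))
bed True 0.052092443854688114 (array([ 1.9, -0.1,  5.4]), array([ 0.07, -0.24,  0.03]))
hold (array([-0.3, -0.5,  1.3]), array([-0.06, -0.16, -0.01])) 22.6
y True [-12.83  22.19] (array([-0.5,  0.4,  2.5]), array([ 0.27, -0.19, -0.  ])) 23.2667
x True [ 2.05 22.  ] 0.05229355025461332 (array([-0. , -1.3,  1.5]), array([ 0.13, -0.26, -0.03])) 0.016058488066092117 23.9583
```

Run:
```python
from h import *
from station import bot
loc=lambda:((bot.read_tcp_pos()[:2]-c0)@Rm(yw)*1000).round(2)
def frc():
    bot.pause(.2); f=bot.read_force(); m=bot.read_wrist_torque(); return np.r_[f[:2]@Rm(yw),f[2]].round(1),m.round(2)
l=loc();tx,ty=l;z=bot.read_tcp_pos()[2]
for i in range(10):
    f,m=frc(); print((tx,ty),loc(),f,m,bot.read_tcp_rot().round(4),bot.read_t())
    dx=.5 if f[0]>-20 else 0; dy=.5 if f[1]>-20 else 0
    if not(dx or dy): break
    tx+=dx;ty+=dy; bot.move_linear([*fx(tx,ty),z-.0003],v=.02)
print(bot.read_tcp_pos(),bot.read_gripper_width())
```

```text
(np.float64(2.03), np.float64(22.0)) [ 1.92 22.04] [ 1.3 -0.7  0.4] [ 0.12 -0.42 -0.01] [ 7.1900e-02 -3.1369e+00  1.7000e-03] 24.1583
(np.float64(2.53), np.float64(22.5)) [ 2.09 22.27] [-3.  -1.6  4.6] [ 0.06  0.18 -0.08] [ 7.1500e-02 -3.1355e+00  2.3000e-03] 24.6083
(np.float64(3.03), np.float64(23.0)) [ 2.08 22.23] [-7.1 -3.4  6.9] [-0.15  0.47 -0.06] [ 0.0709 -3.1343  0.0035] 25.0583
(np.float64(3.53), np.float64(23.5)) [ 2.08 22.28] [-9.1 -5.1  8. ] [-0.36  0.85 -0.01] [ 0.0704 -3.1332  0.0047] 25.5083
(np.float64(4.029999999999999), np.float64(24.0)) [ 2.08 22.28] [-10.9  -6.6   9.3] [-0.56  1.1  -0.01] [ 0.0699 -3.1321  0.006 ] 25.9583
(np.float64(4.529999999999999), np.float64(24.5)) [ 2.08 22.28] [-12.5  -7.8  10.7] [-0.83  1.49 -0.1 ] [ 0.0692 -3.1309  0.0072] 26.4083
(np.float64(5.029999999999999), np.float64(25.0)) [ 2.11 22.3 ] [-15.   -9.5  12.2] [-1.07  1.79 -0.02] [ 0.0687 -3.1299  0.0085] 26.8583
(np.float64(5.529999999999999), np.float64(25.5)) [ 2.12 22.3 ] [-17.8 -11.   13. ] [-1.19  2.12  0.01] [ 0.0682 -3.1288  0.0098] 27.3083
(np.float64(6.029999999999999), np.float64(26.0)) [ 2.18 22.3 ] [-20.  -12.1  13.5] [-1.46  2.43  0.02] [ 0.0676 -3.1277  0.011 ] 27.7583
(np.float64(6.029999999999999), np.float64(26.5)) [ 2.18 22.33] [-20.5 -13.3  13.7] [-1.71  2.4   0.04] [ 0.0672 -3.1278  0.0123] 28.2083
[ 0.57658786 -0.01002436  0.0526729 ] 0.01562585482502915
```

Both contacts hold steady, with about 20 N on the pad and 13 N on the stop, and wrist torque about z near 0. I'll check visually that the square is flat and square to both.

Run:
```python
from h import *
from station import bot
s=bot.snapshot('scene');d=bot.snapshot('side');c=bot.camera_params('wrist');w=bot.snapshot('wrist')
for n,i in dict(s6=s,d6=d,w6=w).items(): cv2.imwrite(f'pics/{n}.png',i)
T=fx(20,20)
p=proj(bot.camera_params('scene'),[*T,.06]).astype(int);q=proj(bot.camera_params('side'),[*T,.06]).astype(int)
cr=lambda i,p:cv2.resize(i[p[1]-50:p[1]+50,p[0]-66:p[0]+67],(400,300),interpolation=cv2.INTER_CUBIC)
o=np.vstack([cr(s,p),cr(d,q)]); o=np.hstack([o,cv2.resize(w[:,130:386],(400,600),interpolation=cv2.INTER_CUBIC)])
cv2.imwrite('pics/crop6.png',cv2.convertScaleAbs(o,alpha=1.4)); print(bot.read_t())
```

```text
28.6083
```

View pics/crop6.png

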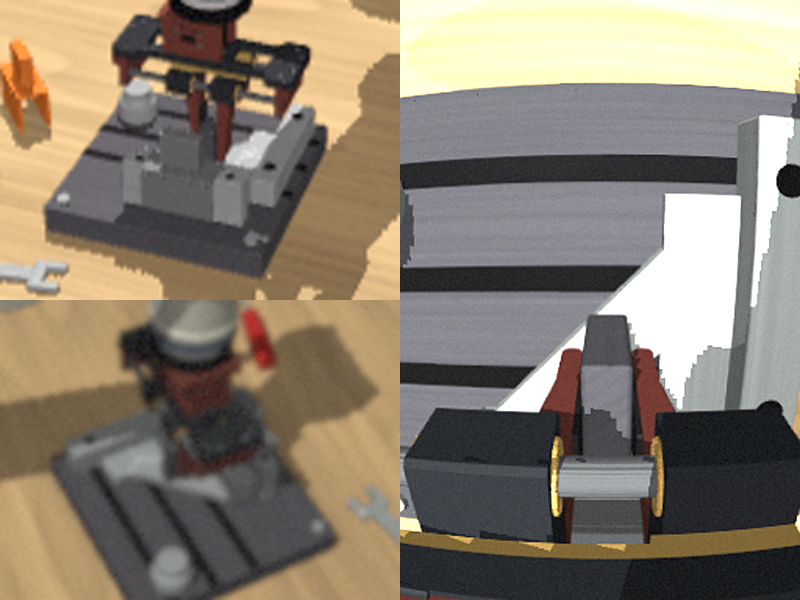

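The wrist view shows the long leg's edge flush along the stop, and the short leg is up against the pad. The tool has crept about 0.9° off vertical while pressing, though. I'll command it back to vertical at the same push so the square stays truly flat, then re-check.

Run:
```python
from h import *
from station import bot
loc=lambda:((bot.read_tcp_pos()[:2]-c0)@Rm(yw)*1000).round(2)
D=R.from_rotvec(down(yw+np.pi/2))
def rep():
    bot.pause(.3); f=bot.read_force(); e=R.from_rotvec(bot.read_tcp_rot())*D.inv()
    e=e.as_rotvec(); print(loc(),bot.read_tcp_pos()[2].round(4),'F',np.r_[f[:2]@Rm(yw),f[2]].round(1),'M',bot.read_wrist_torque().round(2),'tilt',np.r_[Rm(-yw)@e[:2],e[2]].round(4),bot.read_gripper_width().round(4),bot.read_t()); return e
e=rep()
for tz in (.0520,.0518):
    bot.move_linear([*fx(6,26.5),tz],frame=D.as_rotvec(),v=.02); e=rep()
C=R.from_rotvec(-e)*D
bot.move_linear([*fx(6,26.5),.0518],frame=C.as_rotvec(),v=.02); rep()
```

```text
Traceback (most recent call last):
AttributeError: 'float' object has no attribute 'round'
```

```bash
cat > rep.py <<'E'
from h import *
from station import bot
loc=lambda:((bot.read_tcp_pos()[:2]-c0)@Rm(yw)*1000).round(2)
D=R.from_rotvec(down(yw+np.pi/2))
def rep():
    bot.pause(.3); f=bot.read_force(); e=R.from_rotvec(bot.read_tcp_rot())*D.inv()
    e=e.as_rotvec(); print(loc(),'z',round(float(bot.read_tcp_pos()[2]),4),'F',np.r_[f[:2]@Rm(yw),f[2]].round(1),'M',bot.read_wrist_torque().round(2),'tilt',np.r_[Rm(-yw)@e[:2],e[2]].round(4),round(float(bot.read_gripper_width()),4),bot.read_t()); return e
E
python3 - <<'E'
from rep import *
e=rep()
for tz in (.0520,.0518):
    bot.move_linear([*fx(6,26.5),tz],frame=D.as_rotvec(),v=.02); e=rep()
C=R.from_rotvec(-e)*D
bot.move_linear([*fx(6,26.5),.0518],frame=C.as_rotvec(),v=.02); rep()
E
```

```text
[ 2.18 22.35] z 0.0527 F [-20.2 -15.8  15. ] M [-1.87  2.43  0.03] tilt [-0.0084  0.0132 -0.0043] 0.0157 29.2083
[ 2.2  22.33] z 0.0524 F [-18.9 -14.2  13.9] M [-1.8   2.33 -0.03] tilt [-0.0067  0.0088 -0.003 ] 0.0156 29.7583
[ 2.24 22.32] z 0.0524 F [-18.4 -13.1  13.6] M [-1.83  2.48 -0.11] tilt [-0.0067  0.0086 -0.003 ] 0.0157 30.3083
[ 2.33 22.28] z 0.052 F [-15.9 -12.8  12.3] M [-2.18  2.72 -0.25] tilt [-0.0003  0.0001 -0.0001] 0.0156 30.8583
```

Tilt is removed. Mz of -0.25 says the faces prefer the slightly smaller yaw they settled at before (-0.004), so I'll relax the yaw command to that.

Run:
```python
from rep import *
# last command was C = inv(e)*D with e≈(-.0067,.0086,-.003) in fixture axes
B=np.r_[Rm(yw)@[.0067,-.0086],0]
for yz,ty in ((-.002,26.8),(-.0045,27.2)):
    C=R.from_rotvec(B+[0,0,yz])*D
    bot.move_linear([*fx(6.4,ty),.0518],frame=C.as_rotvec(),v=.02); rep()
cv2.imwrite('pics/w7.png',bot.snapshot('wrist'));s=bot.snapshot('scene');cv2.imwrite('pics/s7.png',s)
a=cv2.imread('pics/s0.png') if 0 else cv2.imread('pics/scene0.png')
cv2.imwrite('pics/fin.png',np.hstack([cv2.resize(s[120:300,80:360],(800,514),interpolation=cv2.INTER_CUBIC)]))
```

```text
[ 2.34 22.31] z 0.0521 F [-18.6 -14.1  13.5] M [-2.28  2.84  0.12] tilt [-0.0009  0.001  -0.0046] 0.016 31.4083
[ 2.35 22.31] z 0.0521 F [-17.9 -16.   13.1] M [-2.46  2.85  0.32] tilt [-0.0015  0.001  -0.007 ] 0.0156 31.9583
```

View pics/fin.png

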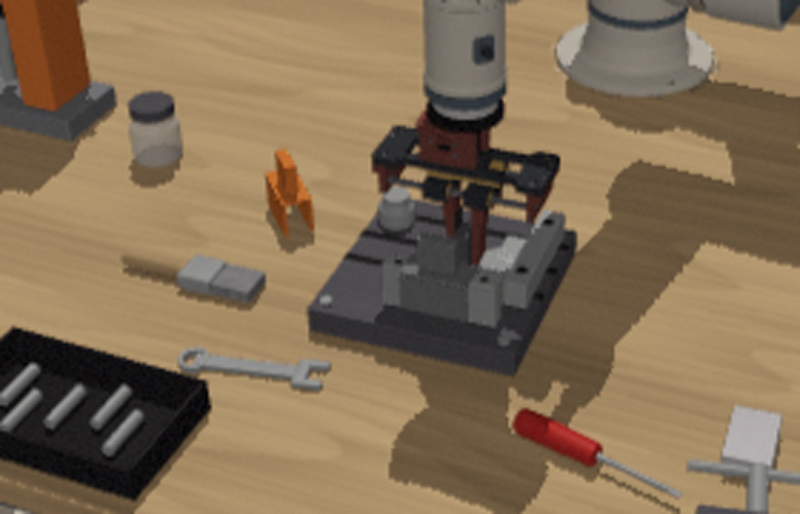

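Run:
```python
from rep import *
B=np.r_[Rm(yw)@[.0075,-.0092],-.0004]
bot.move_linear([*fx(6.6,27.2),.0518],frame=(R.from_rotvec(B)*D).as_rotvec(),v=.02); rep(); bot.pause(.5); rep()
bot.finish_job()
```

```text
[ 2.33 22.32] z 0.0521 F [-18.8 -15.2  13.6] M [-2.52  3.   -0.05] tilt [-0.0007  0.0009 -0.0034] 0.0155 32.6083
[ 2.34 22.32] z 0.0521 F [-18.8 -15.3  13.5] M [-2.53  3.01 -0.02] tilt [-0.0007  0.0009 -0.0034] 0.0159 33.4083
the job is handed in; nothing more can be done
```

I hung the grey saddle pad over the middle of the fence bar and let go. Then I took the bare steel square by its handle, set it on the bed and slid it into the corner. I handed in at about 33 s, still gripping and pressing.

**Pad:** it seated at TCP height 0.088 m, the height expected for fully down. Pictures before and after release showed it astride the bar. I didn't measure its height again once the square was pushing on it, but it looked unmoved in the last scene picture.

**Square (last readings):**
- **Position:** the handle was at fixture x 2.3, y 22.3 mm, against a nominal 2, 23, which is within my fixture estimate.
- **Push:** about 19 N on the pad, 15 N on the stop and 13.5 N down on the bed, steady over 0.8 s.
- **Alignment:** torque about the vertical was near zero (-0.02 Nm) and the tool's tilt was under 0.1°.

**Corrected or in disagreement:**
- **Tool tilt:** the tool tilted about 0.9° as I built up the push; I levelled it before handing in. That could have lifted the square slightly for a few seconds.
- **Yaw:** the square settled about 0.2° off my camera estimate of the fixture's angle. I set it by zero torque about the vertical rather than by the camera figure.

The other things in the last scene picture looked undisturbed. The step block and offcut were outside that view, so I didn't re-check them.

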